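Hang a plating rack on the drying rail

TASK

Push the drip tray fully home under the drying rail. Take the plating rack with the yellow tab off the racking stand, hang it by its hook on the empty left end of the rail and let go of it there. Then slide it along, without lifting it off the rail, until its copper hook sits wholly on the red band and the rack hangs still; do not let it touch the other rack or disturb anything else, and do not lower it onto tray or bench.

Things in the scene. Friction and masses are not known exactly. Their poses are not given: they have to be found in the camera images.
- stand: Drying stand, fixed. Origin on the bench (z = 0) under the middle of its rail; x axis horizontal, across the rail, away from the robot; y axis along the rail, to the robot's left; yaw up to 0.15. Two dark steel feet (180 mm in x, 30 mm in y, 25 mm high) at y = +-225 mm carry 14 mm posts. The feet's inner sides are channels for the tray, open to the robot side.
- tray_stop (a point): Middle of the robot-side face of the stand's rear stop bar, 10 mm above the bench, at x = +82 mm in the stand's frame. The bar (22 mm high) ends the tray's travel.
- rail: Drying rail: round polished steel bar, 10 mm diameter, along the stand's y axis; its axis is 190 mm above the bench. Origin at mid-length in its axis, axes as the stand's. Free for hanging between y = -210 and +210 mm; a hung rack is 94 mm wide, so keep its middle 55 mm from a post. Black end clamps rise 6 mm above the rail's axis; nothing stands above it.
- mark: Red band 28 mm long round the rail. Origin in the rail's axis at the middle of the band, axes as the stand's; within 30 mm of mid-rail. It marks where the warm-air head blows (same entry): a grey cylinder with nozzle, 60 mm diameter, 72 to 138 mm above the bench, beginning 98 mm beyond the rail, on a post with round foot.
- tray: Aluminium drip tray 160 mm (x) x 417 mm (y), 18 mm high, about 0.4 kg, loose, its sides in the stand's channels with 1.5 mm play a side; at the start drawn 22 to 47 mm out towards the robot. Origin under its centre on the bench, axes as the stand's. Fully home it touches the stop bar: origin 2 mm beyond the stand's origin in x. It slides with 2 to 6 N.
- tray_front (a point): Middle of the outer face of the tray's front wall (facing the robot), 10 mm above the bench; the wall is 380 mm wide and 18 mm high. Pushed here towards +x the tray runs in straight.
- racking_stand: Racking stand, fixed: dark steel foot and 16 mm post at its y = +75 mm, and a round 10 mm bar along its y axis, from y = -55 to +75 mm, axis 175 mm above the bench. Origin on the bench under the place where the rack hangs; yaw up to 0.35. Nothing stands above the bar but the black clamp, 10 mm above its axis, at the post.
- rack: Plating rack with yellow tab, about 0.2 kg, hanging on the racking stand: copper hook strip 14 mm wide (y), 4 mm thick; green spine, two cross arms 84 mm long along y, 70 and 104 mm below the origin, with gold rings; lowest point z = -123 mm. Origin: in the axis of the bar it hangs on, middle of the hook; z up, y along the bar, x horizontal, the way the hook's mouth opens.
- hook_lip (a point): Tip of the hook's free lip, on the +x side of the bar, 19 mm below the rack's origin. Above the bar the hook is an upturned V that centres itself; the mouth is 20 mm wide. To unhook, raise the rack 34 mm (26 to 42: the lip clears the bar, the jog does not meet it), then draw it 35 mm or more towards its -x; hang it on the rail by the reverse of this.
- hook_jog (a point): Lower end of the hook's neck, which runs down on the bar's -x side (x = -14 to -10 mm) to here, 44 mm below the origin, then jogs back to x = 0, z = -58 mm, where the spine begins. Best place to push the hung rack along: the neck's side at rail height, in front of the rail, with 1 to 2 N. Pushed high on the tab it leans and may bind.
- grip (a point): Middle of the rack's yellow lifting tab, 36 mm above the rack's origin. Tab 24 mm (x) x 10 mm (y), from 10 to 52 mm above the origin. Pinch it along y from above, fingertips staying above the bar; held so, the rack hangs upright from the fingers.
- other_rack: An equal rack with a blue tab, already drying on the right end of the same rail, about 153 mm right of its middle. Origin and axes as for the rack. Leave it alone.
- beaker: Glass beaker, 64 mm diameter, 85 mm high, on the bench at the right front. Origin under its centre. Leave it alone.
- jar: Amber glass jar with black cap, 60 mm diameter, 75 mm high, on the bench at the left rear. Origin under its centre. Leave it alone.
- brush: Brush with wooden handle, 170 mm long, lying on the bench to the right of the drying stand. Leave it alone.
There are look-alikes about, which are no part of the job. What is shaped like the rack but turquoise is not meant. What is shaped like the mark but purple is not meant.

How it is judged:
On the way:
1. the rack hangs by its hook on the left end of the rail, more than 60 mm left of the middle of the red band, and the fingers have let go of it (y of rack in the frame of mark above 0.06 m and z of rack in the frame of mark between -0.004 and 0.004 m and x of rack in the frame of mark between -0.008 and 0.008 m and contact force between rack and rail above 0.5 N and contact force between the fingers and rack below 0.05 N), for 0.2 s.
At the end, for the whole second after the job is handed in: The rack hangs upright (within 0.15 rad) and still on the rail by its hook, the middle of the hook within 8 mm of the middle of the red band, and the tray is home: no more than 5 mm short of the stop bar (y of rack in the frame of mark between -0.008 and 0.008 m and z of rack in the frame of mark between -0.004 and 0.004 m and x of rack in the frame of mark between -0.008 and 0.008 m and angle between rack's own z axis and vertical below 0.15 rad and linear speed of rack below 0.03 m/s and x of tray in the frame of stand above -0.003 m and linear speed of tray below 0.02 m/s); the robot touches nothing.
It fails at once if the rack is lifted off the rail at the red band (it must be slid there from the left end) (y of rack in the frame of mark between -0.08 and 0.045 m and x of rack in the frame of mark between -0.03 and 0.03 m and z of rack in the frame of mark above 0.012 m).
It fails at once if the rack is dropped, or lowered onto tray or bench (height (world z) of rack below 0.135 m).
It fails at once if the two racks touch (contact force between rack and other_rack above 0.2 N).
It fails at once if the other rack is shifted more than 15 mm (distance of other_rack from where it was at the start of the episode above 0.015 m).
It fails at once if the beaker, jar or brush is moved more than 20 mm (distance of any of beaker, jar, brush from where it was at the start of the episode above 0.02 m).
It also fails if it takes over 72 s, if anything falls off the work surface, if the arm or the gripper's body presses on something with over 40 N, if the wrist force passes 120 N, or if a joint passes its speed limit or range.

ROBOT

A 6-joint arm with a two-finger parallel gripper is mounted at the origin on the work surface. World frame = base frame: x ahead of the robot, y to its left, z up, the work surface at z = 0. Lengths are in m, angles in rad, forces in N, time in s.
With the tool pointing down it reaches from about 0.275 to 1 m from the base axis. Payload 8.4 kg.
Tool frame: the origin (TCP) lies between the finger pads; the fingertips stand 11 mm ahead of it and the grasp point (between the pads) lies 8 mm behind it; z points along the fingers, y is the line along which they close (so a half turn about z gives the same grasp; the last joint's range is limited). The gripper opens to 85 mm and grips with 20 to 120 N. Pads are 22 mm wide; open, the fingers measure 114 mm over their backs; the gripper's body (76 mm by 85 mm) begins 54 mm behind the grasp point. The pads swing forward as they close: fully open they stand 13 mm farther back than shut.
Start: joints at [-1.249, 0.353, 1.633, -0, 1.155, -0.002], TCP at [0.199, -0.593, 0.242] pointing down, gripper open.
Joint ranges: [-2.63, 2.63], [-0.92, 2.1], [0.06, 2.66], [-1.3, 4.44], [0, 2.69], [-3.02, 3.02]. Speed limits (rad/s): [2.22, 2.22, 2.79, 3.14, 3.14, 3.14].

INTERFACE

Orientations are given as a unit quaternion [x, y, z, w].
In Python, from station import * gives the robot as it stands. The module is installed in compiled form; this text tells all that it offers.
- The arm moves only by the tool send_rows, never from a script. Its arguments are lists of equal length, an entry for each row: "linear": the shift along the tool's x, y, z in units of 500 mm (1.0 is 500 mm), a list of three; "yaw": the turn about the tool's z in units of 2 pi rad (1.0 is 2 pi rad); "jaw": the opening, from 0 (shut) to 1 (fully open). A call has 1 to 10 rows; each row is the pose to reach, as a shift and turn from the pose commanded when the call began, along the tool's axes at that moment, turning the shorter way round; what a row does not reach only later rows make up. A row lasts 1/12 s, in which the tool goes at most 41.7 mm and 7.16 degrees, less where a joint would pass 70% of its speed; a pose out of reach is approached as far as the arm can. A call with a number of a shift or a turn outside -1 to 1 is refused whole. A call with a gripper value outside its range is refused whole. The fingers move at their own pace and stop on an object; the grip force is fixed at half the most. Time passes only in rows, so rows that repeat a pose let the fingers close. It gives the time, the measured TCP pose, the force, the opening and the grip force at its end, in the units of the state.
- state(): the state, without advancing time (a new reading comes with each control period).
- capture(name): name is "scene" or "top"; returns a dict with "img" (400x640x3 uint8, red, green, blue), "fovy" (degrees; the focal length in pixels is half the picture's height over the tangent of half this angle, whatever the lens; pixels are square), "cx", "cy" (the principal point, pixels), "camera_from_world" (4x4, takes a point from world to camera coordinates). Camera axes: x right, y down, z forward; pixel columns grow to the right and rows downward; lengths in m; the calibration is good to about 2 mm. A picture is of the moment at which its call begins. There is no depth.
- sign_off(): hands the job in; it is judged then, once.
Trained networks look in a picture, given as the dict that the camera call returned (one of the last four; its "shot" number tells which), for a name from the list of things; names that differ only in an ending like _2 or _b are one class to them, and where a whole thing is asked for, a point or a joint stands for the part that bears it (a point fixed in the world has none). Each returns a list of dicts, best first, with "p" (0 to 1); they miss things now and then, are a little off and sometimes report something else, mostly with a low value. They report only what shows in the picture. A call takes as long as a camera call. They do not tell look-alikes from the thing itself.
- spot_in(picture, target): "xyz" ([x, y, z] in m, in the coordinates of the camera as it stood for that picture, good to about 4 mm: the middle of the surface that is visible of it).
- masks_of(picture, target): "region" (400x640 bool, what is visible of it).
The state is a dict: "time_s": time; "joint_pos": joint angles; "dq": joint speeds; "joint_efforts": joint torques, N m; "eef_pos": TCP position; "tcp_rot": TCP orientation; "wrist_force": force on the tool from outside, world axes, zero at the start; "ft_torque": the same for the moment, N m; "width": finger opening in m; "grip_force": force on a finger pad.
Only numpy, scipy, OpenCV 4.12 (cv2) and the standard library are available. Lean on these libraries where they do the work, as an engineer would, in place of code of your own. Each camera call takes 0.05 s, during which the arm holds its last target. There are 200 camera calls.

## Working session

There is one attempt and no reset: what is moved stays moved. The work goes in short steps, Python scripts to look and compute and a tool call to move; the robot and the scene stay as the last step left them, time stands still between calls to the robot, and variables do not carry over. Pictures are saved under pics/ and viewed, at most 10 in all, crops included, and the job is handed in when it is done.

Besides the shell and the picture viewer there is one more tool, called after "Call:" as name(argument=value, ...), one argument or row to a line, values as JSON. send_rows: Moves the arm, as the interface text tells. Shifts and turns lie within -1 to 1; 1 stands for 500 mm of shift or 2 pi rad of turn. Its arguments: {"type":"object","properties":{"linear":{"type":"array","items":{"type":"array","items":{"type":"number","minimum":-1,"maximum":1}}},"yaw":{"type":"array","items":{"type":"number","minimum":-1,"maximum":1}},"jaw":{"type":"array","items":{"type":"number"}}},"required":["linear","yaw","jaw"]}

```bash
mkdir -p pics
cat > h.py <<'E'
from station import *
import numpy as np, cv2
def cam(c):
    f=200/np.tan(np.radians(c["fovy"])/2); return f,np.array(c["camera_from_world"])
def ray(c,u,v):
    f,T=cam(c); d=np.array([(u-c["cx"])/f,(v-c["cy"])/f,1.]); R=T[:3,:3]
    return -R.T@T[:3,3], R.T@d
def atz(c,u,v,z):
    o,d=ray(c,u,v); return o+d*(z-o[2])/d[2]
def w(c,p):
    T=np.array(c["camera_from_world"]); return T[:3,:3].T@(np.array(p)-T[:3,3])
def px(c,p):
    f,T=cam(c); q=T[:3,:3]@np.array(p)+T[:3,3]; return np.array([c["cx"]+f*q[0]/q[2],c["cy"]+f*q[1]/q[2]])
def save(c,n,box=None,s=1):
    im=c["img"][...,::-1]
    if box: im=im[box[1]:box[3],box[0]:box[2]]
    cv2.imwrite("pics/"+n,cv2.resize(im,None,fx=s,fy=s,interpolation=cv2.INTER_CUBIC))
E
python3 - <<'E'
from h import *
print(state()["eef_pos"],state()["tcp_rot"],state()["time_s"])
for n in("scene","top"):
    c=capture(n); save(c,n+"0.png",None,1.25)
    print(n,"cam at",ray(c,0,0)[0].round(3))
    for t in "rack grip hook_lip hook_jog other_rack mark rail stand tray tray_front tray_stop racking_stand beaker jar brush".split():
        print(t,[(round(d["p"],2),w(c,d["xyz"]).round(4).tolist(),px(c,w(c,d["xyz"])).round().tolist()) for d in spot_in(c,t)[:4]])
E
```

```text
[ 0.198717   -0.59206836  0.24154471] [ 9.86922866e-01  1.61191652e-01 -1.10719336e-04 -7.04170351e-04] 0.0
scene cam at [ 1.308 -0.277  1.078]
rack [(0.72, [0.3491, 0.1475, 0.017], [358.0, 196.0]), (0.69, [0.4581, 0.3285, 0.1186], [417.0, 185.0]), (0.53, [0.208, 0.4064, 0.0161], [403.0, 160.0])]
grip [(0.67, [0.3468, 0.1547, 0.012], [360.0, 196.0]), (0.59, [0.4594, 0.3327, 0.1232], [419.0, 184.0]), (0.46, [0.2063, 0.403, 0.012], [402.0, 161.0])]
hook_lip [(0.84, [0.3436, 0.1524, 0.0191], [359.0, 194.0]), (0.59, [0.2097, 0.4046, 0.0127], [403.0, 161.0]), (0.48, [0.4606, 0.3294, 0.1194], [418.0, 185.0]), (0.31, [0.6115, -0.0883, 0.0065], [320.0, 267.0])]
hook_jog [(0.83, [0.3452, 0.1496, 0.0158], [358.0, 195.0]), (0.75, [0.4636, 0.3283, 0.1192], [418.0, 186.0]), (0.69, [0.2129, 0.4077, 0.015], [404.0, 161.0])]
other_rack [(0.65, [0.6197, -0.2417, 0.1226], [272.0, 261.0]), (0.6, [0.6723, -0.1308, 0.0272], [313.0, 282.0])]
mark [(0.75, [0.8351, -0.1032, 0.1238], [338.0, 309.0]), (0.71, [0.4112, -0.1632, 0.1159], [282.0, 208.0])]
rail [(0.79, [0.6402, -0.1054, 0.1966], [316.0, 239.0]), (
[... 1685 characters left out ...]
3], [364.0, 224.0]), (0.44, [0.6043, -0.0951, 0.0069], [341.0, 165.0])]
rail [(0.73, [0.6338, -0.1021, 0.1914], [345.0, 143.0])]
stand [(0.76, [0.6546, -0.1083, 0.0239], [344.0, 150.0])]
tray [(0.8, [0.6027, -0.0859, 0.0013], [338.0, 166.0])]
tray_front [(0.56, [0.6008, -0.0933, 0.0055], [341.0, 167.0])]
tray_stop [(0.92, [0.6556, -0.11, 0.0245], [345.0, 150.0])]
racking_stand [(0.73, [0.4521, 0.3991, 0.0119], [200.0, 212.0]), (0.53, [0.7164, 0.3819, 0.0752], [201.0, 133.0]), (0.41, [0.4522, 0.3302, 0.123], [213.0, 207.0])]
beaker [(0.87, [0.4158, -0.4259, 0.0415], [441.0, 215.0])]
jar [(0.81, [0.7119, 0.3811, 0.0748], [202.0, 134.0])]
brush [(0.84, [0.6338, -0.449, 0.0171], [441.0, 154.0])]
```

View pics/scene0.png

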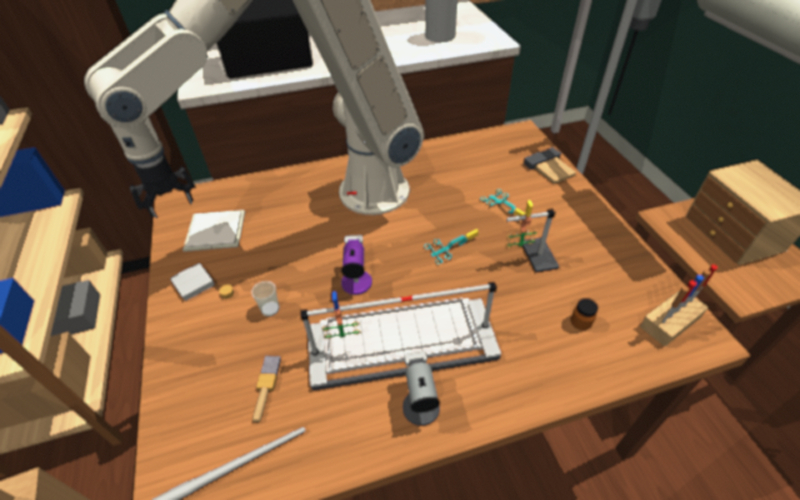

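View pics/top0.png

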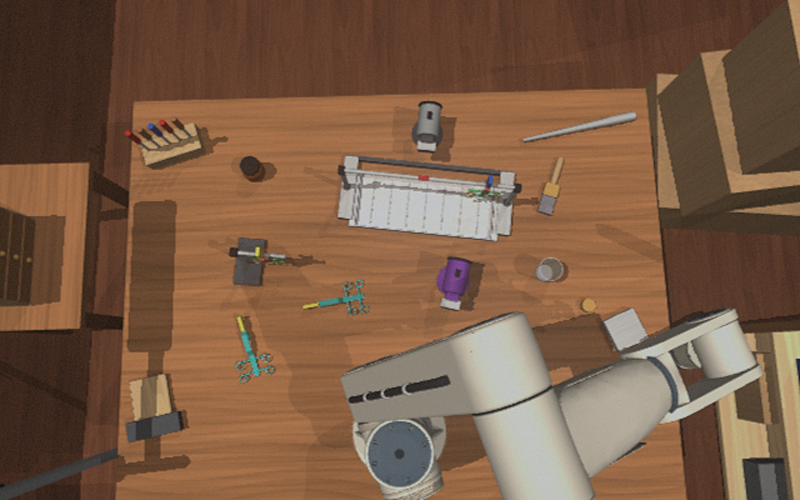

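Scene: the racks that could be meant are the hanging one with yellow tab (top native ~(206,203), scene ~(419,172)), the turquoise one lying at top (277,240), and the turquoise one at (199,285). The green one on the racking stand is meant. The red band is at top (339,143), scene (325,239); the purple head is a decoy. Next: a close crop and colour measurements.

```bash
cat > m.py <<'E'
from h import *
from scipy.optimize import least_squares
def tri(cs,uv):
    r=lambda p:np.concatenate([px(c,p)-q for c,q in zip(cs,uv)])
    s=least_squares(r,[.5,0,.15]); return s.x,np.abs(s.fun).max()
def cen(c,box,kind):
    h=cv2.cvtColor(c["img"],cv2.COLOR_RGB2HSV).astype(int); H,S,V=h[...,0],h[...,1],h[...,2]
    m={"red":((H<8)|(H>172))&(S>150)&(V>90),"yel":(H>20)&(H<34)&(S>150)&(V>120),"dark":V<45}[kind]
    x0,y0,x1,y1=box; ys,xs=np.nonzero(m[y0:y1,x0:x1]); 
    return np.array([xs.mean()+x0,ys.mean()+y0]),len(xs),(xs.min()+x0,xs.max()+x0,ys.min()+y0,ys.max()+y0)
E
python3 - <<'E'
from m import *
s=capture("scene"); t=capture("top")
a=cv2.resize(s["img"][150:230,380:470],None,fx=4.4,fy=4.4,interpolation=cv2.INTER_CUBIC)
b=cv2.resize(t["img"][180:240,170:270],None,fx=3.9,fy=3.9,interpolation=cv2.INTER_CUBIC)
d=cv2.resize(s["img"][215:320,230:410],None,fx=2.2,fy=2.2,interpolation=cv2.INTER_CUBIC)
e=cv2.resize(t["img"][115:200,260:425],None,fx=2.3,fy=2.3,interpolation=cv2.INTER_CUBIC)
M=np.zeros((590,800,3),np.uint8)
for im,x,y in((a,0,0),(b,400,0),(d,0,355),(e,400,355)): M[y:y+im.shape[0],x:x+im.shape[1]]=im[:590-y,:800-x]
cv2.imwrite("pics/mos.png",M[...,::-1])
for n,bs,bt,k in(("band",(310,230,340,250),(325,135,350,150),"red"),("tab",(405,155,435,182),(195,190,220,215),"yel"),("clR",(237,245,252,258),(405,142,420,158),"dark"),("clL",(385,222,400,238),(266,130,281,145),"dark"),("rclamp",(433,163,448,178),(180,195,195,210),"dark")):
    A=cen(s,bs,k);B=cen(t,bt,k); print(n,A,B,tri((s,t),(A[0],B[0])))
for c,b in((s,None),(t,None)):
    r=masks_of(c,"rail")[0]["region"]; ys,xs=np.nonzero(r); l=cv2.fitLine(np.c_[xs,ys].astype(np.float32),cv2.DIST_HUBER,0,.01,.01).ravel()
    i,j=xs.min(),xs.max(); ends=[(u,l[3]+(u-l[2])*l[1]/l[0]) for u in(i,j)]
    print("rail",ends,[atz(c,*e,.19).round(4) for e in ends])
E
```

```text
band (array([325. , 238.5]), 28, (np.int64(321), np.int64(329), np.int64(237), np.int64(240))) (array([338.77272727, 141.90909091]), 22, (np.int64(335), np.int64(342), np.int64(141), np.int64(143))) (array([ 0.63963196, -0.07964385,  0.19012008]), np.float64(0.4277674263200879))
tab (array([419.81578947, 167.13157895]), 76, (np.int64(412), np.int64(425), np.int64(160), np.int64(172))) (array([206.41666667, 200.66666667]), 12, (np.int64(205), np.int64(207), np.int64(198), np.int64(204))) (array([0.45752021, 0.32929848, 0.20504673]), np.float64(1.7408484278514038))m.py:10: RuntimeWarning: Mean of empty slice.
  return np.array([xs.mean()+x0,ys.mean()+y0]),len(xs),(xs.min()+x0,xs.max()+x0,ys.min()+y0,ys.max()+y0)
  ret = ret.dtype.type(ret / rcount)
Traceback (most recent call last):
  File "m.py", line 10, in cen
    return np.array([xs.mean()+x0,ys.mean()+y0]),len(xs),(xs.min()+x0,xs.max()+x0,ys.min()+y0,ys.max()+y0)
                                                          ~~~~~~^^
ValueError: zero-size array to reduction operation minimum which has no identity
```

View pics/mos.png

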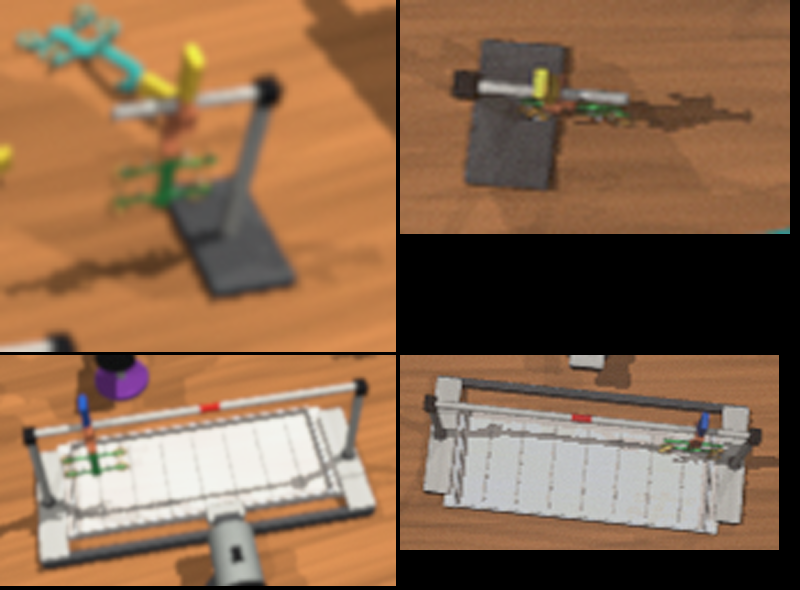

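The close crop confirms it: green rack, yellow tab, on the racking-stand bar (tab at scene ~(423,167), top ~(206,201)). The rail clamps are at scene (393.6,229.5)/(243.2,251.4), and the band is free of clutter. Now the geometry.

Run:
```python
from m import *
s=capture("scene"); t=capture("top")
for n,a,b in(("clL",(393.6,229.5),(273,135.4)),("clR",(243.2,251.4),(414.3,150.7)),("rclamp",(440.7,170.9),(186.9,201.5)),("rtip",(406.1,175.5),(228.2,205.4)),("tab",(423,166.6),(206.2,201.5))):
    x,e=tri((s,t),(a,b)); print(n,x.round(4),e.round(2))
def axisline(c,p,q,z,thr):  # bright bar centroid perpendicular to p-q
    p,q=px(c,p),px(c,q); d=(q-p)/np.linalg.norm(q-p); n=np.array([-d[1],d[0]]); g=c["img"].astype(float); out=[]
    V=g.min(2).astype(np.float32)
    for k in np.linspace(.03,.97,60):
        m=p+(q-p)*k; o=np.arange(-4,4.01,.25); pts=(m+o[:,None]*n).astype(np.float32)
        v=cv2.remap(V,pts[:,0],pts[:,1],cv2.INTER_LINEAR).ravel(); out.append((k,o[v.argmax()],v.max()))
    return out
def hsv(c): return cv2.cvtColor(c["img"],cv2.COLOR_RGB2HSV).astype(int)
for n in("rail","rack","racking_stand","tray","stand"):
  for c in(s,t):
    for d in masks_of(c,n)[:4]:
        ys,xs=np.nonzero(d["region"]); print(n,c["shot"],round(d["p"],2),xs.size,xs.min(),xs.max(),ys.min(),ys.max())
        if n=="rail":
            l=cv2.fitLine(np.c_[xs,ys].astype(np.float32),cv2.DIST_HUBER,0,.01,.01).ravel()
            E=[(u,l[3]+(u-l[2])*l[1]/l[0]) for u in(xs.min(),xs.max())]; P=[atz(c,*e,.19) for e in E]; v=P[0]-P[1]; v=v if v[1]>0 else -v
            print(P[0].round(4),P[1].round(4),"yaw",np.arctan2(-v[0],v[1]))
im=hsv(t); print("yellow top px");
for y in range(196,208): print(y,[tuple(t["img"][y,x]) if 0 else f"{im[y,x,0]}/{im[y,x,1]}/{im[y,x,2]}" for x in range(202,212)])
```

```text
clL [0.6683 0.1289 0.1853] 0.34
clR [ 0.6057 -0.3183  0.1841] 0.64
rclamp [0.465  0.4043 0.1713] 0.66
rtip [0.4492 0.2754 0.1728] 1.13
tab [0.4572 0.3348 0.2046] 0.08
rail 5 0.93 418 247 391 228 251
[ 0.6095 -0.3052  0.19  ] [0.6661 0.1219 0.19  ] yaw -0.13160599586783647
rail 6 0.87 395 277 411 134 151
[0.6637 0.1148 0.19  ] [ 0.6077 -0.3088  0.19  ] yaw -0.1313701294312497
rail 6 0.55 315 192 212 125 145
[0.719  0.3855 0.19  ] [0.6293 0.321  0.19  ] yaw -0.9469540169266832
rack 5 0.76 260 405 426 161 196
rack 5 0.69 191 385 417 153 171
rack 5 0.52 240 342 382 184 204
rack 5 0.29 5013 256 386 238 298
rack 6 0.64 346 189 217 253 305
rack 6 0.51 265 243 291 226 249
rack 6 0.42 146 202 228 199 211
racking_stand 5 0.92 712 406 446 167 217
racking_stand 6 0.86 766 184 226 190 228
tray 5 0.83 4922 257 386 238 298
tray 6 0.72 4797 280 398 139 192
stand 5 0.72 2523 241 399 225 311
stand 6 0.97 1736 271 417 124 188
yellow top px
196 ['4/20/88', '0/18/86', '0/23/78', '176/26/79', '176/28/74', '175/20/75', '10/29/79', '4/25/81', '9/23/79', '4/27/65']
197 ['0/29/80', '0/23/79', '21/54/90', '27/
[... 756 characters left out ...]
 '12/106/89']
203 ['4/11/170', '18/34/173', '28/102/185', '31/149/203', '27/152/191', '21/166/149', '20/164/92', '21/161/106', '18/143/105', '10/45/102']
204 ['6/11/118', '18/49/124', '28/136/156', '30/149/187', '27/151/167', '21/154/124', '19/152/97', '21/155/105', '17/131/107', '11/48/101']
205 ['54/73/70', '49/76/64', '37/93/63', '27/124/97', '23/147/109', '19/158/95', '21/170/93', '19/154/96', '14/143/93', '8/91/98']
206 ['51/80/83', '51/91/84', '57/108/78', '58/112/105', '41/105/114', '16/148/112', '17/150/107', '15/150/112', '10/143/112', '10/147/113']
207 ['13/68/97', '19/63/97', '21/126/81', '31/97/66', '19/120/98', '11/141/130', '11/152/136', '10/143/148', '10/146/154', '9/144/129']
```

```bash
cat > g.py <<'E'
from m import *
from scipy.spatial.transform import Rotation as Ro
Y=-0.1315; O=np.array([.637,-.0945]); X=np.array([np.cos(Y),np.sin(Y)]); YH=np.array([-X[1],X[0]])
def L(x,y,z): return np.r_[O+x*X+y*YH,z]      # stand frame -> world
def inL(p): d=np.array(p)[:2]-O; return np.r_[d@X,d@YH,p[2]]
def go(p,a,ref=None):
    s=state(); R=Ro.from_quat(s["tcp_rot"]); d=R.inv().apply(np.array(p)-s["eef_pos"])
    M=R.as_matrix(); cur=np.arctan2(M[1,0],M[0,0]); t=(cur-a+np.pi)%(2*np.pi)-np.pi
    print("lin",(d/.5).round(4).tolist(),"yaw",round(t/2/np.pi,4),"mm",np.linalg.norm(d*1000).round(1))
def st():
    s=state(); M=Ro.from_quat(s["tcp_rot"]).as_matrix(); print("t",s["time_s"],"pos",s["eef_pos"].round(4),"L",inL(s["eef_pos"]).round(4),"a",np.arctan2(M[1,0],M[0,0]).round(4),"F",np.round(s["wrist_force"],2),"w",round(s["width"],4),"g",round(s["grip_force"],1))
E
python3 - <<'E'
from g import *
st(); go(L(-.165,0,.24),Y); go(L(-.165,0,.017),Y)
t=capture("top"); print(atz(t,205.8,200.8,.227))
V=t["img"].min(2)
r=masks_of(t,"tray")[0]["region"]; s=capture("scene")
# tray front edge in top view: lowest mask rows
pts=[]
for x in range(295,385,6):
    ys=np.nonzero(r[:,x])[0]; pts.append(inL(atz(t,x,ys.max()+.5,.018))[:2].round(4).tolist())
print(pts)
E
```

```text
t 2.3 pos [ 0.1988 -0.5925  0.2423] L [-0.3691 -0.5512  0.2423] a 0.3238 F [-1.02 -1.1  -0.45] w 0.0853 g 0.0
lin [0.8513, -0.8106, 0.0046] yaw 0.0725 mm 587.7
lin [0.8513, -0.8106, 0.4506] yaw 0.0725 mm 629.4
[0.45566302 0.33083676 0.227     ]
[[-0.1084, 0.1492], [-0.1098, 0.128], [-0.1111, 0.1069], [-0.1125, 0.0857], [-0.1139, 0.0646], [-0.1152, 0.0435], [-0.1166, 0.0224], [-0.1109, 0.002], [-0.1123, -0.019], [-0.1101, -0.0398], [-0.1115, -0.0608], [-0.1128, -0.0819], [-0.1107, -0.1026], [-0.112, -0.1236], [-0.1099, -0.1444]]
```

Call:
send_rows(
  linear=[
    [0.85,-0.81,0],
    [0.85,-0.81,0],
    [0.85,-0.81,0],
    [0.85,-0.81,0],
    [0.85,-0.81,0],
    [0.85,-0.81,0],
    [0.85,-0.81,0],
    [0.85,-0.81,0],
    [0.85,-0.81,0],
    [0.85,-0.81,0],
  ],
  yaw=[0.02,0.04,0.06,0.0725,0.0725,0.0725,0.0725,0.0725,0.0725,0.0725],
  jaw=[0,0,0,0,0,0,0,0,0,0],
)

```text
time_s: 3.28
eef_pos: [0.3937, -0.2227, 0.2426]
tcp_rot: [0.998, -0.066, 0.0, 0.0]
wrist_force: [0.3, -0.3, -0.3]
width: 0.0003
grip_force: 0.0
```

```bash
python3 -c "
from g import *
st(); go(L(-.165,0,.24),Y); go(L(-.165,0,.017),Y)"
```

```text
t 3.2833 pos [ 0.3937 -0.2227  0.2426] L [-0.2244 -0.159   0.2426] a -0.1321 F [ 0.35 -0.26 -0.31] w 0.0003 g 0.0
lin [0.1186, -0.318, 0.0052] yaw -0.0001 mm 169.7
lin [0.1182, -0.3181, 0.4512] yaw -0.0001 mm 282.3
```

Call:
send_rows(
  linear=[
    [0.08,-0.24,0],
    [0.09,-0.3,0],
    [0.09,-0.3,0.1],
    [0.09,-0.3,0.2],
    [0.09,-0.3,0.3],
    [0.09,-0.3,0.36],
    [0.09,-0.3,0.36],
    [0.09,-0.3,0.36],
  ],
  yaw=[0,0,0,0,0,0,0,0],
  jaw=[0,0,0,0,0,0,0,0],
)

```text
time_s: 3.95
eef_pos: [0.4533, -0.0801, 0.0565]
tcp_rot: [0.998, -0.065, -0.005, -0.001]
wrist_force: [-2.8, 0.2, -0.3]
width: 0.0002
grip_force: 0.0
```

```bash
python3 -c "
from g import *
st(); go(L(-.16,0,.017),Y); go(L(-.09,0,.017),Y)"
```

```text
t 3.95 pos [ 0.4533 -0.0801  0.0565] L [-0.184  -0.0098  0.0565] a -0.1306 F [-2.8   0.19 -0.3 ] w 0.0002 g 0.0
lin [0.0488, -0.0195, 0.0786] yaw 0.0001 mm 47.3
lin [0.1888, -0.0194, 0.0771] yaw 0.0001 mm 102.4
```

Call:
send_rows(
  linear=[
    [0.02,-0.02,0.04],
    [0.04,-0.02,0.078],
    [0.05,-0.02,0.078],
    [0.08,-0.02,0.078],
    [0.1,-0.02,0.078],
    [0.115,-0.02,0.078],
    [0.13,-0.02,0.078],
    [0.145,-0.02,0.078],
    [0.16,-0.02,0.078],
    [0.16,-0.02,0.078],
  ],
  yaw=[0,0,0,0,0,0,0,0,0,0],
  jaw=[0,0,0,0,0,0,0,0,0,0],
)

```text
time_s: 4.78
eef_pos: [0.5399, -0.0826, 0.0238]
tcp_rot: [0.998, -0.066, 0.001, 0.0]
wrist_force: [0.3, -0.1, -0.3]
width: -0.0001
grip_force: 0.0
```

```bash
python3 -c "
from g import *
st(); go(L(-.089,0,.017),Y)"
```

```text
t 4.7833 pos [ 0.5399 -0.0826  0.0238] L [-0.0979 -0.0009  0.0238] a -0.1318 F [ 0.31 -0.13 -0.31] w -0.0001 g 0.0
lin [0.0177, -0.0019, 0.0137] yaw -0.0 mm 11.2
```

Run:
```python
from g import *
s=capture("scene");t=capture("top"); st()
a=cv2.resize(s["img"][200:310,230:410],None,fx=4.4,fy=4.4,interpolation=cv2.INTER_CUBIC); cv2.imwrite("pics/push.png",a[...,::-1])
r=masks_of(t,"tray")[0]["region"]
pts=[]
for x in range(295,385,6):
    ys=np.nonzero(r[:,x])[0]
    if len(ys): pts.append((x,inL(atz(t,x,ys.max()+.5,.018))[0].round(4)))
print(pts); print(px(t,L(-.098,0,.02)))
```

```text
t 4.8833 pos [ 0.5386 -0.0824  0.0234] L [-0.0992 -0.0009  0.0234] a -0.1317 F [-0.89  0.28  0.18] w -0.0004 g 0.0
[(295, np.float64(-0.0943)), (301, np.float64(-0.0921)), (307, np.float64(-0.09)), (313, np.float64(-0.0878)), (319, np.float64(-0.018)), (325, np.float64(0.0563)), (331, np.float64(0.0549)), (337, np.float64(0.0571)), (343, np.float64(0.0593)), (349, np.float64(0.0579)), (355, np.float64(0.0564)), (361, np.float64(0.055)), (367, np.float64(0.0536)), (373, np.float64(-0.0944)), (379, np.float64(-0.0923))]
[337.96283867 182.82577936]
```

View pics/push.png

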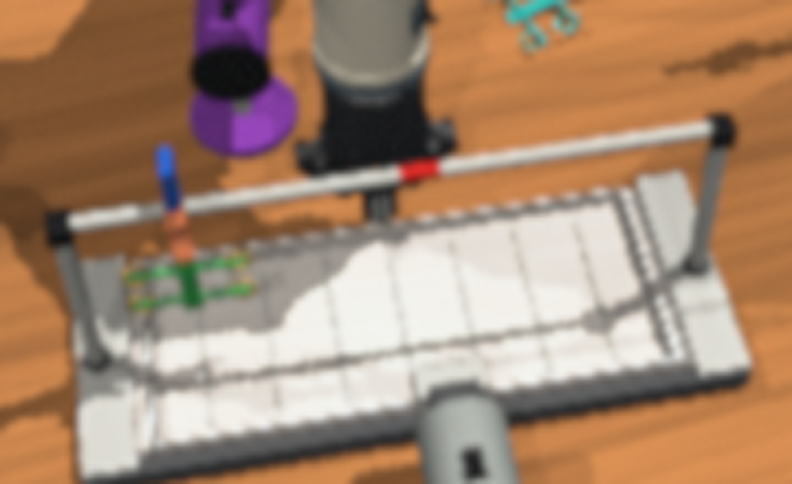

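The tray is sliding in with the fingers at its front wall. It still has about 12 mm to go.

Call:
send_rows(
  linear=[
    [0.004,0,0.004],
    [0.008,0,0.004],
    [0.012,0,0.004],
    [0.016,0,0.004],
    [0.02,0,0.004],
    [0.022,0,0.004],
    [0.022,0,0.004],
  ],
  yaw=[0,0,0,0,0,0,0],
  jaw=[0,0,0,0,0,0,0],
)

```text
time_s: 5.52
eef_pos: [0.5494, -0.0838, 0.0213]
tcp_rot: [0.998, -0.066, 0.0, 0.0]
wrist_force: [-1.0, 0.5, -0.5]
width: -0.0002
grip_force: 0.3
```

```bash
python3 -c "
from g import *
st()
t=capture('top');r=masks_of(t,'tray')[0]['region']
for x in list(range(283,318,6))+[373,379,385]:
    ys=np.nonzero(r[:,x])[0]
    if len(ys): print(x,inL(atz(t,x,ys.max()+.5,.018))[0].round(4))
"
```

```text
t 5.5167 pos [ 0.5494 -0.0838  0.0213] L [-0.0882 -0.0008  0.0213] a -0.1317 F [-0.97  0.51 -0.5 ] w -0.0002 g 0.3
283 -0.0845
289 -0.0823
295 -0.0801
301 -0.0815
307 -0.0829
313 -0.0843
373 -0.0803
379 -0.0817
385 -0.0795
```

Call:
send_rows(
  linear=[
    [0.003,0,0],
    [0.005,0,0],
    [0.007,0,0],
    [0.009,0,0],
    [0.011,0,0],
    [0.011,0,0],
    [0.011,0,0],
  ],
  yaw=[0,0,0,0,0,0,0],
  jaw=[0,0,0,0,0,0,0],
)

```text
time_s: 6.2
eef_pos: [0.5507, -0.0839, 0.0207]
tcp_rot: [0.998, -0.066, -0.004, -0.0]
wrist_force: [-12.1, 1.3, 8.5]
width: -0.0
grip_force: 6.3
```

```bash
python3 -c "
from g import *
st()"
```

```text
t 6.2 pos [ 0.5507 -0.0839  0.0207] L [-0.087  -0.0008  0.0207] a -0.1317 F [-12.1    1.31   8.47] w -0.0 g 6.3
```

Call:
send_rows(
  linear=[
    [-0.06,0,0],
    [-0.12,0,0],
    [-0.12,0,-0.08],
    [-0.12,0,-0.16],
    [-0.12,0,-0.24],
    [-0.12,0,-0.32],
    [-0.12,0,-0.4],
    [-0.12,0,-0.48],
    [-0.12,0,-0.54],
    [-0.12,0,-0.54],
  ],
  yaw=[0,0,0,0,0,0,0,0,0,0],
  jaw=[0,0,0,0,0,0,0.3,0.6,0.6,0.6],
)

```text
time_s: 7.03
eef_pos: [0.4985, -0.0771, 0.2984]
tcp_rot: [0.998, -0.066, 0.006, 0.001]
wrist_force: [1.2, 0.3, 0.7]
width: 0.0481
grip_force: 0.0
```

Run:
```python
from g import *
st()
t=capture("top"); s=capture("scene")
r=masks_of(t,"tray")[0]["region"]
print("trayfront",[inL(atz(t,x,np.nonzero(r[:,x])[0].max()+.5,.018))[0].round(4) for x in range(295,380,12)])
V=t["img"].min(2).astype(float)
P=[]
for x in list(range(193,202))+list(range(212,227)):
    c0=202+(x-188)*3.6/40; ys=np.arange(int(c0)-3,int(c0)+5); wt=np.clip(V[ys,x]-100,0,None)
    if wt.sum()>0: P.append((x,(wt*ys).sum()/wt.sum()))
P=np.array(P); print(P.round(1).tolist())
W=np.array([atz(t,x,y,.178) for x,y in P]); l=cv2.fitLine(W[:,:2].astype(np.float32),cv2.DIST_HUBER,0,.001,.001).ravel(); print(l,"yaw",np.arctan(-l[0]/l[1]), "x at y=.331",l[2]+(.331-l[3])*l[0]/l[1])
for a in(Y,-.12): go((.456,.331,.30),a)
```

```text
t 7.0333 pos [ 0.4985 -0.0771  0.2984] L [-0.1396 -0.0009  0.2984] a -0.1317 F [1.22 0.28 0.75] w 0.0481 g 0.0Traceback (most recent call last):
  File "<stdin>", line 5, in <module>
    return umr_maximum(a, axis, None, out, keepdims, initial, where)
ValueError: zero-size array to reduction operation maximum which has no identity
```

Run:
```python
from g import *
t=capture("top")
V=t["img"].min(2).astype(float)
P=[]
for x in list(range(193,202))+list(range(212,227)):
    c0=202+(x-188)*3.6/40; ys=np.arange(int(c0)-3,int(c0)+5); wt=np.clip(V[ys,x]-100,0,None)
    if wt.sum()>0: P.append((x,(wt*ys).sum()/wt.sum()))
P=np.array(P); print(P.round(1).tolist())
W=np.array([atz(t,x,y,.178) for x,y in P]); l=cv2.fitLine(W[:,:2].astype(np.float32),cv2.DIST_HUBER,0,.001,.001).ravel(); print(l,"yaw",np.arctan(-l[0]/l[1]), "x at y=.331",l[2]+(.331-l[3])*l[0]/l[1])
st()
for a in(Y,-.12): go((.456,.331,.30),a)
```

```text
[[193.0, 201.9], [194.0, 202.1], [195.0, 202.2], [196.0, 202.2], [197.0, 202.3], [198.0, 202.4], [199.0, 202.5], [200.0, 202.6], [201.0, 202.7], [216.0, 203.7], [217.0, 203.7], [218.0, 204.0], [219.0, 204.1], [220.0, 204.2], [221.0, 204.3], [222.0, 204.4], [223.0, 204.5], [224.0, 204.5], [225.0, 204.7], [226.0, 204.7]]
[0.11094389 0.9938267  0.45466068 0.324722  ] yaw -0.11117276 x at y=.331 0.45536152
t 7.2333 pos [ 0.4945 -0.0765  0.2903] L [-0.1437 -0.0008  0.2903] a -0.1318 F [1.13 0.34 0.58] w 0.0511 g 0.0
lin [-0.1834, -0.7978, -0.0192] yaw -0.0 mm 409.4
lin [-0.1834, -0.7978, -0.0192] yaw -0.0019 mm 409.4
```

Call:
send_rows(
  linear=[
    [-0.02,-0.08,-0.02],
    [-0.04,-0.16,-0.02],
    [-0.06,-0.24,-0.02],
    [-0.08,-0.32,-0.02],
    [-0.1,-0.4,-0.02],
    [-0.12,-0.48,-0.02],
    [-0.14,-0.56,-0.02],
    [-0.16,-0.64,-0.02],
    [-0.18,-0.72,-0.02],
    [-0.184,-0.798,-0.02],
  ],
  yaw=[-0.003,-0.003,-0.003,-0.003,-0.003,-0.003,-0.003,-0.003,-0.003,-0.003],
  jaw=[0.6,0.6,0.6,0.6,0.6,0.6,0.6,0.6,0.6,0.6],
)

```text
time_s: 8.07
eef_pos: [0.4541, 0.3328, 0.2992]
tcp_rot: [0.998, -0.056, -0.001, 0.001]
wrist_force: [1.0, 0.0, -0.4]
width: 0.0513
grip_force: 0.0
```

Call:
send_rows(
  linear=[
    [0,0,0],
    [0,0,0],
    [0,0,0],
  ],
  yaw=[0,0,0],
  jaw=[0.6,0.6,0.6],
)

```text
time_s: 8.32
eef_pos: [0.4555, 0.3305, 0.2994]
tcp_rot: [0.998, -0.056, -0.001, 0.001]
wrist_force: [0.4, -1.0, -0.8]
width: 0.051
grip_force: 0.0
```

```bash
python3 -c "
from g import *
st(); go((.456,.331,.205),-.111)
s=capture('scene'); save(s,'pre.png',(370,120,470,220),5)
print(px(s,(.456,.331,.227)),px(s,(.456,.331,.211)))"
```

```text
t 8.3167 pos [0.4555 0.3305 0.2994] L [-0.2357  0.3975  0.2994] a -0.1121 F [ 0.37 -0.99 -0.82] w 0.051 g 0.0
lin [0.0014, -0.0017, 0.1889] yaw -0.0002 mm 94.4
[422.89595691 161.66348456] [422.09094023 165.22576032]
```

View pics/pre.png

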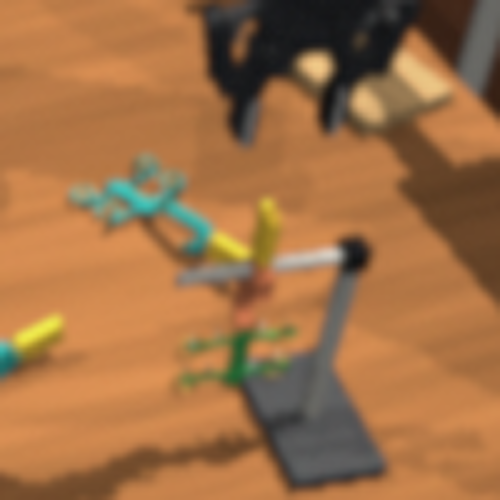

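The open fingers stand above the tab (tab top at scene (423,161), as predicted). Going down to grip.

Call:
send_rows(
  linear=[
    [0.001,-0.001,0.06],
    [0.001,-0.001,0.12],
    [0.001,-0.001,0.17],
    [0.001,-0.001,0.189],
    [0.001,-0.001,0.189],
    [0.001,-0.001,0.189],
    [0.001,-0.001,0.189],
    [0.001,-0.001,0.189],
    [0.001,-0.001,0.189],
    [0.001,-0.001,0.189],
  ],
  yaw=[0,0,0,0,0,0,0,0,0,0],
  jaw=[0.6,0.6,0.6,0.6,0.6,0.4,0.3,0.2,0.1,0],
)

```text
time_s: 9.2
eef_pos: [0.4575, 0.332, 0.2084]
tcp_rot: [0.998, -0.056, 0.001, -0.001]
wrist_force: [0.2, 0.6, 7.3]
width: 0.0089
grip_force: 58.8
```

Call:
send_rows(
  linear=[
    [0,0,0],
    [0,0,0],
    [0,0,0],
  ],
  yaw=[0,0,0],
  jaw=[0,0,0],
)

```text
time_s: 9.45
eef_pos: [0.4576, 0.332, 0.2084]
tcp_rot: [0.998, -0.056, 0.001, -0.001]
wrist_force: [0.2, -1.1, 6.2]
width: 0.0092
grip_force: 58.8
```

```bash
python3 -c "
from g import *
st()"
```

```text
t 9.45 pos [0.4576 0.332  0.2084] L [-0.2338  0.3993  0.2084] a -0.1127 F [ 0.16 -1.06  6.19] w 0.0092 g 58.8
```

Gripped the 9 mm tab. Lifting now.

Call:
send_rows(
  linear=[
    [0,0,-0.012],
    [0,0,-0.024],
    [0,0,-0.036],
    [0,0,-0.048],
    [0,0,-0.06],
    [0,0,-0.072],
    [0,0,-0.072],
    [0,0,-0.072],
  ],
  yaw=[0,0,0,0,0,0,0,0],
  jaw=[0,0,0,0,0,0,0,0],
)

```text
time_s: 10.12
eef_pos: [0.4569, 0.3316, 0.2432]
tcp_rot: [0.998, -0.056, 0.0, -0.0]
wrist_force: [-0.4, -0.5, -1.4]
width: 0.009
grip_force: 58.6
```

```bash
python3 -c "
from g import *
st(); s=capture('scene'); save(s,'lift.png',(380,120,460,200),6)"
```

```text
t 10.1167 pos [0.4569 0.3316 0.2432] L [-0.2344  0.3988  0.2432] a -0.1129 F [-0.43 -0.49 -1.45] w 0.009 g 58.6
```

View pics/lift.png

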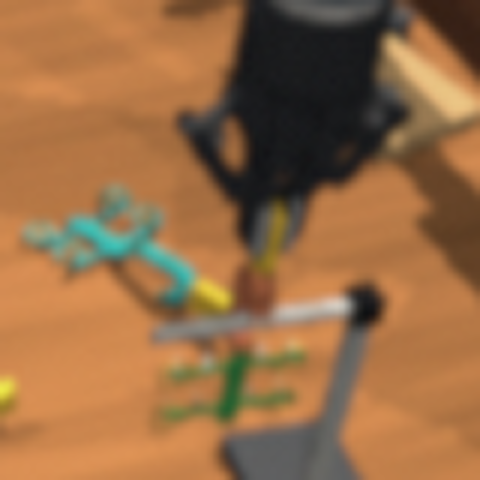

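Seen: the lip is above the bar and the neck is behind it, on the robot side, so drawing towards the robot is right.

Call:
send_rows(
  linear=[
    [-0.01,0,0],
    [-0.025,0,0],
    [-0.045,0,0],
    [-0.065,0,0],
    [-0.085,0,0],
    [-0.105,0,0],
    [-0.12,0,0],
    [-0.12,0,-0.01],
    [-0.12,0,-0.02],
    [-0.12,0,-0.032],
  ],
  yaw=[0,0,0,0,0,0,0,0,0,0],
  jaw=[0,0,0,0,0,0,0,0,0,0],
)

```text
time_s: 11.0
eef_pos: [0.3973, 0.3385, 0.2595]
tcp_rot: [0.998, -0.056, 0.0, -0.0]
wrist_force: [0.1, -1.1, -1.0]
width: 0.0089
grip_force: 58.6
```

```bash
python3 -c "
from g import *
st(); go(L(-.08,.13,.2589),Y)"
```

```text
t 11.0 pos [0.3973 0.3385 0.2595] L [-0.2944  0.3978  0.2595] a -0.1126 F [ 0.06 -1.14 -0.97] w 0.0089 g 58.6
lin [0.4185, 0.5436, 0.0013] yaw 0.003 mm 343.0
```

Call:
send_rows(
  linear=[
    [0,0.02,0],
    [0,0.06,0],
    [0,0.11,0],
    [0,0.16,0],
    [0,0.21,0],
    [0,0.26,0],
    [0.02,0.31,0],
    [0.05,0.36,0],
    [0.09,0.41,0],
    [0.13,0.45,0],
  ],
  yaw=[0,0,0.003,0.003,0.003,0.003,0.003,0.003,0.003,0.003],
  jaw=[0,0,0,0,0,0,0,0,0,0],
)

```text
time_s: 11.83
eef_pos: [0.4365, 0.1049, 0.2592]
tcp_rot: [0.998, -0.066, 0.0, 0.0]
wrist_force: [0.7, 0.4, -1.8]
width: 0.0088
grip_force: 58.7
```

Call:
send_rows(
  linear=[
    [0.04,0.03,0],
    [0.08,0.06,0],
    [0.12,0.08,0],
    [0.16,0.09,0],
    [0.2,0.094,0],
    [0.23,0.094,0],
    [0.26,0.094,0],
    [0.28,0.094,0],
    [0.286,0.094,0],
    [0.286,0.094,0],
  ],
  yaw=[0,0,0,0,0,0,0,0,0,0],
  jaw=[0,0,0,0,0,0,0,0,0,0],
)

```text
time_s: 12.67
eef_pos: [0.5721, 0.0415, 0.2586]
tcp_rot: [0.998, -0.066, -0.0, 0.0]
wrist_force: [0.2, -0.6, -2.7]
width: 0.0092
grip_force: 58.7
```

Call:
send_rows(
  linear=[
    [0,0,0],
    [0,0,0],
    [0,0,0],
  ],
  yaw=[0,0,0],
  jaw=[0,0,0],
)

```text
time_s: 12.92
eef_pos: [0.5712, 0.0421, 0.2589]
tcp_rot: [0.998, -0.066, -0.0, 0.0]
wrist_force: [-0.0, 0.2, -0.9]
width: 0.0091
grip_force: 58.7
```

```bash
python3 -c "
from g import *
st(); go(L(.0013,.13,.2589),Y)
s=capture('scene'); save(s,'rail.png',(340,150,440,260),5)"
```

```text
t 12.9167 pos [0.5712 0.0421 0.2589] L [-0.0831  0.1268  0.2589] a -0.1314 F [-0.02  0.17 -0.93] w 0.0091 g 58.7
lin [0.1689, -0.0064, -0.0001] yaw 0.0 mm 84.5
```

View pics/rail.png

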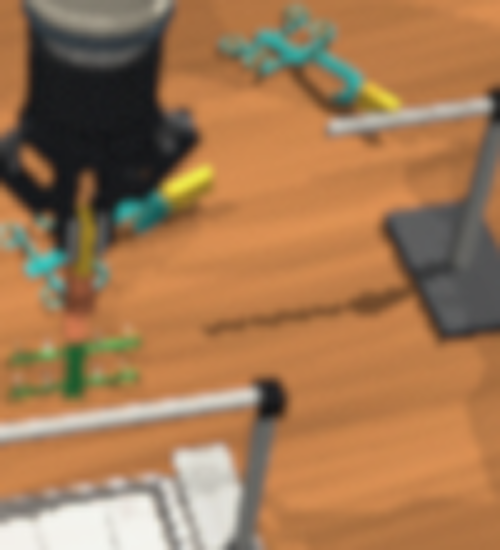

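The rack hangs upright in the fingers, in front of the rail's left end. Moving in over the rail.

Call:
send_rows(
  linear=[
    [0.02,0,0],
    [0.04,0,0],
    [0.06,0,0],
    [0.08,0,0],
    [0.1,0,0],
    [0.12,0,0],
    [0.14,0,0],
    [0.155,0,0],
    [0.168,0,0],
    [0.168,0,0],
  ],
  yaw=[0,0,0,0,0,0,0,0,0,0],
  jaw=[0,0,0,0,0,0,0,0,0,0],
)

```text
time_s: 13.8
eef_pos: [0.6564, 0.0308, 0.2586]
tcp_rot: [0.998, -0.066, 0.0, 0.0]
wrist_force: [-0.1, 0.2, -1.3]
width: 0.0091
grip_force: 58.7
```

Call:
send_rows(
  linear=[
    [0,0,0.004],
    [0,0,0.008],
    [0,0,0.012],
    [0,0,0.016],
    [0,0,0.02],
    [0,0,0.024],
  ],
  yaw=[0,0,0,0,0,0],
  jaw=[0,0,0,0,0,0],
)

```text
time_s: 14.3
eef_pos: [0.655, 0.031, 0.2467]
tcp_rot: [0.998, -0.066, -0.0, -0.0]
wrist_force: [-0.9, -0.5, -2.6]
width: 0.0092
grip_force: 58.7
```

```bash
python3 -c "
from g import *
st(); go(L(.0013,.127,.2234),Y)
s=capture('scene'); save(s,'hang.png',(320,160,420,260),5)"
```

```text
t 14.3 pos [0.655  0.031  0.2467] L [0.0014 0.1268 0.2467] a -0.1317 F [-0.86 -0.52 -2.64] w 0.0092 g 58.7
lin [-0.0002, -0.0005, 0.0465] yaw -0.0 mm 23.3
```

View pics/hang.png

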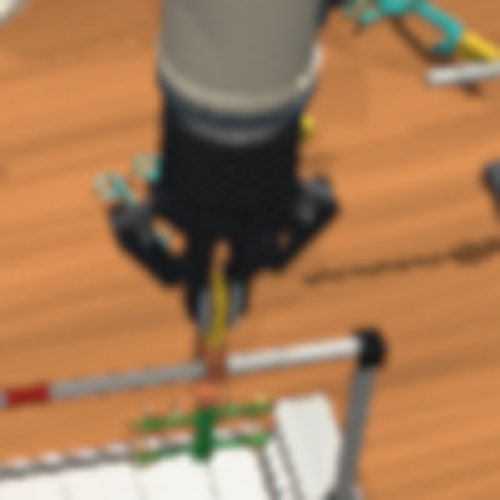

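The lip is already in front of the rail. Lowering on.

Call:
send_rows(
  linear=[
    [0,0,0.007],
    [0,0,0.014],
    [0,0,0.021],
    [0,0,0.028],
    [0,0,0.034],
    [0,0,0.04],
    [0,0,0.044],
    [0,0,0.044],
  ],
  yaw=[0,0,0,0,0,0,0,0],
  jaw=[0,0,0,0,0,0,0,0],
)

```text
time_s: 15.02
eef_pos: [0.655, 0.031, 0.2242]
tcp_rot: [0.998, -0.066, -0.0, 0.0]
wrist_force: [-0.4, 0.4, -2.0]
width: 0.0091
grip_force: 58.7
```

```bash
python3 -c "
from g import *
st()"
```

```text
t 15.0167 pos [0.655  0.031  0.2242] L [0.0014 0.1267 0.2242] a -0.1317 F [-0.45  0.41 -1.98] w 0.0091 g 58.7
```

Call:
send_rows(
  linear=[
    [0,0,0.002],
    [0,0,0.004],
    [0,0,0.005],
    [0,0,0.005],
    [0,0,0.005],
  ],
  yaw=[0,0,0,0,0],
  jaw=[0,0,0,0,0],
)

```text
time_s: 15.43
eef_pos: [0.6554, 0.031, 0.2235]
tcp_rot: [0.998, -0.066, 0.0, -0.0]
wrist_force: [-2.9, -1.3, 5.1]
width: 0.0091
grip_force: 60.0
```

```bash
python3 -c "
from g import *
st()"
```

```text
t 15.4333 pos [0.6554 0.031  0.2235] L [0.0018 0.1268 0.2235] a -0.1317 F [-2.9  -1.3   5.15] w 0.0091 g 60.0
```

Seated (contact force up). Releasing gently.

Call:
send_rows(
  linear=[
    [0,0,0],
    [0,0,0],
    [0,0,0],
    [0,0,0],
    [0,0,0],
    [0,0,0],
    [0,0,-0.02],
    [0,0,-0.06],
    [0,0,-0.12],
    [0,0,-0.16],
  ],
  yaw=[0,0,0,0,0,0,0,0,0,0],
  jaw=[0.12,0.15,0.2,0.3,0.4,0.4,0.4,0.4,0.4,0.4],
)

```text
time_s: 16.27
eef_pos: [0.6556, 0.031, 0.3051]
tcp_rot: [0.998, -0.066, 0.001, -0.0]
wrist_force: [1.1, -0.2, 0.7]
width: 0.0341
grip_force: 0.0
```

Run:
```python
from g import *
st(); s=capture("scene"); save(s,"rel.png",(310,160,420,280),4.5)
t=capture("top")
for c in(s,t):
    for n in("rack","grip"): print(n,[(round(d["p"],2),inL(w(c,d["xyz"])).round(3).tolist()) for d in spot_in(c,n)[:4]])
```

```text
t 16.2667 pos [0.6556 0.031  0.3051] L [0.002  0.1268 0.3051] a -0.1318 F [ 1.08 -0.19  0.68] w 0.0341 g 0.0
rack [(0.51, [-0.484, 0.443, 0.012]), (0.48, [-0.309, 0.156, 0.016])]
grip [(0.67, [0.003, 0.126, 0.126]), (0.6, [-0.488, 0.438, 0.012]), (0.42, [-0.315, 0.16, 0.007])]
rack [(0.6, [-0.333, 0.247, 0.027]), (0.5, [-0.438, 0.453, 0.029])]
grip [(0.48, [-0.438, 0.453, 0.026])]
```

View pics/rel.png

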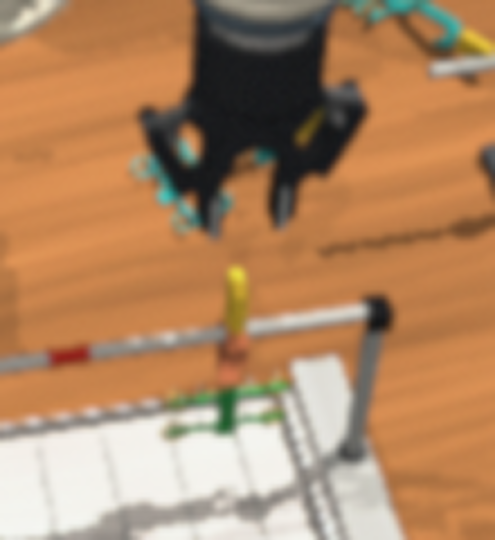

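The rack hangs free on the rail's left end, upright, and the fingers are clear. Next, the shut fingers go left of the neck in front of the rail.

Run:
```python
from g import *
print(inL([.6396,-.0796,.19])); go(L(-.02,.174,.305),Y); go(L(-.02,.174,.183),Y)
```

```text
[0.00062384 0.01511227 0.19      ]
lin [-0.0421, -0.0946, -0.007] yaw -0.0 mm 51.9
lin [-0.0418, -0.0947, 0.237] yaw -0.0 mm 129.3
```

Call:
send_rows(
  linear=[
    [-0.02,-0.05,-0.01],
    [-0.043,-0.095,-0.01],
    [-0.043,-0.095,0],
    [-0.043,-0.095,0.04],
    [-0.043,-0.095,0.09],
    [-0.043,-0.095,0.13],
    [-0.043,-0.095,0.15],
    [-0.043,-0.095,0.15],
  ],
  yaw=[0,0,0,0,0,0,0,0],
  jaw=[0.2,0,0,0,0,0,0,0],
)

```text
time_s: 17.23
eef_pos: [0.6383, 0.0804, 0.2238]
tcp_rot: [0.998, -0.066, -0.003, 0.001]
wrist_force: [-0.7, 0.0, 0.9]
width: 0.0
grip_force: 0.0
```

```bash
python3 -c "
from g import *
st(); go(L(-.02,.174,.183),Y)"
```

```text
t 17.2333 pos [0.6383 0.0804 0.2238] L [-0.0217  0.1736  0.2238] a -0.1317 F [-0.65  0.02  0.92] w 0.0 g 0.0
lin [0.0038, -0.0009, 0.0815] yaw -0.0 mm 40.8
```

Call:
send_rows(
  linear=[
    [0,0,0.03],
    [0,0,0.06],
    [0,0,0.088],
    [0,0,0.088],
    [0,0,0.088],
  ],
  yaw=[0,0,0,0,0],
  jaw=[0,0,0,0,0],
)

```text
time_s: 17.65
eef_pos: [0.6402, 0.0807, 0.1836]
tcp_rot: [0.998, -0.066, -0.0, 0.0]
wrist_force: [-0.7, -0.7, -0.2]
width: -0.0002
grip_force: 0.0
```

```bash
cat > meas.py <<'E'
from g import *
def meas():
    st(); s=capture("scene"); h=cv2.cvtColor(s["img"],cv2.COLOR_RGB2HSV).astype(int)
    m=(h[...,0]>20)&(h[...,0]<34)&(h[...,1]>150)&(h[...,2]>120)
    r=((h[...,0]<8)|(h[...,0]>172))&(h[...,1]>150)&(h[...,2]>90)
    for y in np.arange(-.04,.15,.002):
        pass
    n,lab,stt,cen_=cv2.connectedComponentsWithStats(m.astype(np.uint8))
    for i in range(1,n):
        if stt[i,4]<8: continue
        # intersect ray with the plane local x=0
        o,d=ray(s,*cen_[i]); k=-((o[:2]-O)@X)/(d[:2]@X); p=o+k*d; 
        if .19<p[2]<.25: print("tab px",cen_[i].round(1),stt[i,2:].tolist(),"L",inL(p).round(4))
    ys,xs=np.nonzero(r[225:252,300:350]); u,v=xs.mean()+300,ys.mean()+225
    o,d=ray(s,u,v); k=-((o[:2]-O)@X)/(d[:2]@X); print("band",len(xs),(u,v),"L",inL(o+k*d).round(4))
    for t in("hook_lip","grip"):
        for q in spot_in(s,t):
            l=inL(w(s,q["xyz"])); 
            if l[2]>.08 and abs(l[0])<.05: print(t,round(q["p"],2),l.round(4))
    return s
E
python3 -c "
from meas import *
meas()"
```

```text
t 17.65 pos [0.6402 0.0807 0.1836] L [-0.0198  0.1741  0.1836] a -0.1318 F [-0.72 -0.74 -0.23] w -0.0002 g 0.0
tab px [360.4 226. ] [5, 13, 43] L [0.     0.1219 0.2229]
band 22 (np.float64(324.95454545454544), np.float64(238.63636363636363)) L [-0.      0.0163  0.1885]
hook_lip 0.51 [0.0059 0.1273 0.1248]
grip 0.52 [0.0071 0.1248 0.1272]
```

Call:
send_rows(
  linear=[
    [0,0.01,0],
    [0,0.02,0],
    [0,0.03,0],
    [0,0.04,0],
    [0,0.05,0],
    [0,0.06,0],
    [0,0.07,0],
    [0,0.08,0],
    [0,0.08,0],
  ],
  yaw=[0,0,0,0,0,0,0,0,0],
  jaw=[0,0,0,0,0,0,0,0,0],
)

```text
time_s: 18.55
eef_pos: [0.6347, 0.0402, 0.1833]
tcp_rot: [0.998, -0.066, -0.0, 0.0]
wrist_force: [-0.4, 1.1, 2.5]
width: -0.0002
grip_force: 0.0
```

```bash
python3 -c "
from meas import *
meas()"
```

```text
t 18.55 pos [0.6347 0.0402 0.1833] L [-0.0199  0.1332  0.1833] a -0.1323 F [-0.43  1.11  2.49] w -0.0002 g 0.0
tab px [350.7 227.4] [9, 12, 34] L [-0.      0.0931  0.2232]
band 23 (np.float64(325.0), np.float64(238.69565217391303)) L [-0.      0.0164  0.1882]
hook_lip 0.87 [0.0013 0.1365 0.1329]
grip 0.59 [-0.0014  0.1307  0.1374]
```

```bash
cat >> meas.py <<'E'
def pl(s,u,v,x=0.):
    o,d=ray(s,u,v); k=(x-(o[:2]-O)@X)/(d[:2]@X); return inL(o+k*d)
def tilt(s):
    h=cv2.cvtColor(s["img"],cv2.COLOR_RGB2HSV).astype(int); H,S,Vv=h[...,0],h[...,1],h[...,2]
    for n,m in(("green",(H>40)&(H<75)&(S>120)&(Vv>40)),("copper",(H>2)&(H<11)&(S>85)&(S<170)&(Vv>90)),("yel",(H>20)&(H<34)&(S>150)&(Vv>110))):
        m=m.copy(); m[:, :318]=0; m[:,385:]=0; m[:218]=0; m[275:]=0
        ys,xs=np.nonzero(m)
        if len(xs)==0: print(n,0); continue
        P=np.array([pl(s,u,v) for u,v in zip(xs,ys)])
        print(n,len(xs),"mean",P.mean(0).round(4),"y",P[:,1].min().round(3),P[:,1].max().round(3),"z",P[:,2].min().round(3),P[:,2].max().round(3))
        if n!="copper" and len(xs)>5: l=cv2.fitLine(P[:,1:].astype(np.float32),cv2.DIST_HUBER,0,1e-4,1e-3).ravel(); print("   dir",l[:2].round(3))
        for z0 in np.arange(.06,.25,.015):
            k=(P[:,2]>=z0)&(P[:,2]<z0+.015)
            if k.sum(): print("    z%.3f n%d y %.3f..%.3f med %.3f"%(z0,k.sum(),P[k,1].min(),P[k,1].max(),np.median(P[k,1])))
E
python3 -c "
from meas import *
tilt(meas())"
```

```text
t 18.7 pos [0.6349 0.0412 0.1834] L [-0.0198  0.1342  0.1834] a -0.132 F [-0.3   0.56  1.33] w -0.0003 g 0.0
tab px [350.7 227.2] [9, 12, 35] L [-0.      0.0929  0.2239]
band 22 (np.float64(324.95454545454544), np.float64(238.63636363636363)) L [-0.      0.0163  0.1885]
hook_lip 0.66 [0.0022 0.1271 0.1319]
grip 0.8 [-0.      0.1264  0.135 ]
green 28 mean [-0.      0.1461  0.1321] y 0.132 0.164 z 0.103 0.167
   dir [0.392 0.92 ]
    z0.090 n3 y 0.147..0.153 med 0.150
    z0.105 n5 y 0.143..0.153 med 0.146
    z0.120 n9 y 0.132..0.142 med 0.139
    z0.135 n5 y 0.135..0.144 med 0.141
    z0.150 n4 y 0.156..0.162 med 0.159
    z0.165 n2 y 0.161..0.164 med 0.163
copper 42 mean [-0.      0.0951  0.1744] y 0.002 0.131 z 0.149 0.198
    z0.135 n1 y 0.131..0.131 med 0.131
    z0.150 n10 y 0.118..0.131 med 0.125
    z0.165 n15 y 0.007..0.124 med 0.117
    z0.180 n15 y 0.002..0.120 med 0.031
    z0.195 n1 y 0.028..0.028 med 0.028
yel 36 mean [-0.      0.0928  0.2244] y 0.081 0.107 z 0.195 0.249
   dir [ 0.388 -0.922]
    z0.180 n1 y 0.104..0.104 med 0.104
    z0.195 n8 y 0.098..0.107 med 0.102
    z0.210 n8 y 0.091..0.100 med 0.096
    z0.225 n11 y 0.085..0.094 med 0.088
    z0.240 n8 y 0.081..0.090 med 0.084
```

The rack leaned (top forward) because the fingers' back met the tab. I'm backing off, and will instead straddle the neck with the jaws, so that the flat pad pushes it.

Call:
send_rows(
  linear=[
    [0,-0.01,0],
    [0,-0.02,0],
    [0,-0.03,0],
    [0,-0.04,0],
    [0,-0.06,0],
    [0,-0.08,0],
    [-0.02,-0.08,-0.04],
    [-0.02,-0.08,-0.1],
    [-0.02,-0.08,-0.18],
    [-0.02,-0.08,-0.24],
  ],
  yaw=[0,0,0,0,0,0,0,0,0,0],
  jaw=[0,0,0,0,0,0,0,0,0,0],
)

```text
time_s: 19.68
eef_pos: [0.6304, 0.0833, 0.3057]
tcp_rot: [0.998, -0.065, 0.0, -0.0]
wrist_force: [1.9, -0.3, 0.9]
width: 0.0003
grip_force: 0.0
```

Call:
send_rows(
  linear=[
    [0,0,0],
    [0,0,0],
    [0,0,0],
    [0,0,0],
    [0,0,0],
    [0,0,0],
  ],
  yaw=[0,0,0,0,0,0],
  jaw=[0.4,0.4,0.4,0.4,0.4,0.4],
)

```text
time_s: 20.18
eef_pos: [0.6298, 0.0822, 0.302]
tcp_rot: [0.998, -0.066, -0.001, 0.0]
wrist_force: [1.0, -0.5, -0.3]
width: 0.0344
grip_force: 0.0
```

```bash
python3 -c "
from meas import *
tilt(meas()); go(L(-.02,.11,.30),Y)"
```

```text
t 20.1833 pos [0.6298 0.0822 0.302 ] L [-0.0303  0.1743  0.302 ] a -0.1317 F [ 0.98 -0.52 -0.27] w 0.0344 g 0.0
tab px [355.  227.7] [3, 12, 35] L [-0.      0.1059  0.2191]
band 23 (np.float64(325.0), np.float64(238.69565217391303)) L [-0.      0.0164  0.1882]
hook_lip 0.82 [0.003  0.1043 0.1279]
grip 0.65 [0.002  0.1051 0.1248]
green 14 mean [-0.      0.1067  0.0991] y 0.104 0.109 z 0.078 0.12
   dir [0.002 1.   ]
    z0.075 n5 y 0.105..0.109 med 0.106
    z0.090 n4 y 0.105..0.108 med 0.108
    z0.105 n5 y 0.104..0.108 med 0.107
copper 60 mean [-0.      0.0899  0.1658] y 0.002 0.115 z 0.135 0.198
    z0.135 n11 y 0.100..0.112 med 0.106
    z0.150 n18 y 0.099..0.115 med 0.107
    z0.165 n20 y 0.007..0.114 med 0.105
    z0.180 n9 y 0.002..0.105 med 0.028
    z0.195 n2 y 0.008..0.028 med 0.018
yel 35 mean [-0.      0.1059  0.2189] y 0.102 0.11 z 0.193 0.245
   dir [ 0.06  -0.998]
    z0.180 n3 y 0.104..0.110 med 0.107
    z0.195 n9 y 0.103..0.110 med 0.107
    z0.210 n9 y 0.103..0.109 med 0.106
    z0.225 n10 y 0.102..0.109 med 0.106
    z0.240 n4 y 0.102..0.105 med 0.103
lin [0.0201, 0.1285, 0.0053] yaw -0.0 mm 65.1
```

The rack hangs straight again at local y ≈ 0.106 (band at 0.016). Now straddle the neck.

Call:
send_rows(
  linear=[
    [0,0.05,0],
    [0,0.1,0],
    [0.02,0.137,0],
    [0.02,0.137,0],
    [0.02,0.137,0.05],
    [0.02,0.137,0.1],
    [0.02,0.137,0.15],
    [0.02,0.137,0.2],
    [0.02,0.137,0.222],
    [0.02,0.137,0.222],
  ],
  yaw=[0,0,0,0,0,0,0,0,0,0],
  jaw=[0.4,0.4,0.4,0.4,0.4,0.4,0.4,0.4,0.4,0.4],
)

```text
time_s: 21.17
eef_pos: [0.6294, 0.0132, 0.1894]
tcp_rot: [0.998, -0.066, -0.003, 0.0]
wrist_force: [-0.6, 0.5, -0.5]
width: 0.034
grip_force: 0.0
```

Call:
send_rows(
  linear=[
    [0,0,0],
    [0,0,0],
    [0,0,0],
    [0,0,0],
  ],
  yaw=[0,0,0,0],
  jaw=[0.3,0.3,0.3,0.3],
)

```text
time_s: 21.5
eef_pos: [0.632, 0.013, 0.1938]
tcp_rot: [0.998, -0.066, 0.001, -0.0]
wrist_force: [-0.2, 0.1, -0.0]
width: 0.0256
grip_force: 0.0
```

```bash
python3 -c "
from meas import *
tilt(meas())"
```

```text
t 21.5 pos [0.632  0.013  0.1938] L [-0.0191  0.106   0.1938] a -0.1318 F [-0.21  0.09 -0.03] w 0.0256 g 0.0
tab px [355.4 227.4] [5, 12, 45] L [-0.      0.1073  0.22  ]
band 22 (np.float64(324.95454545454544), np.float64(238.63636363636363)) L [-0.      0.0163  0.1885]
hook_lip 0.58 [0.0044 0.1036 0.1246]
grip 0.77 [0.0067 0.1048 0.128 ]
green 13 mean [-0.      0.1061  0.0989] y 0.104 0.109 z 0.078 0.12
   dir [0.001 1.   ]
    z0.075 n5 y 0.105..0.109 med 0.106
    z0.090 n3 y 0.105..0.105 med 0.105
    z0.105 n5 y 0.104..0.108 med 0.107
copper 60 mean [-0.      0.0898  0.165 ] y 0.002 0.115 z 0.135 0.199
    z0.120 n1 y 0.110..0.110 med 0.110
    z0.135 n12 y 0.100..0.112 med 0.106
    z0.150 n17 y 0.099..0.115 med 0.106
    z0.165 n19 y 0.007..0.114 med 0.105
    z0.180 n9 y 0.002..0.105 med 0.028
    z0.195 n2 y 0.005..0.028 med 0.017
yel 47 mean [-0.      0.1075  0.2201] y 0.102 0.115 z 0.193 0.245
   dir [ 0.076 -0.997]
    z0.180 n3 y 0.104..0.110 med 0.107
    z0.195 n11 y 0.103..0.113 med 0.107
    z0.210 n13 y 0.103..0.115 med 0.109
    z0.225 n15 y 0.102..0.114 med 0.108
    z0.240 n5 y 0.102..0.108 med 0.105
```

Call:
send_rows(
  linear=[
    [0,0.004,0.008],
    [0,0.01,0.012],
    [0,0.018,0.012],
    [0,0.026,0.012],
    [0,0.034,0.012],
    [0,0.042,0.012],
    [0,0.05,0.012],
    [0,0.056,0.012],
    [0,0.06,0.012],
    [0,0.06,0.012],
  ],
  yaw=[0,0,0,0,0,0,0,0,0,0],
  jaw=[0.3,0.3,0.3,0.3,0.3,0.3,0.3,0.3,0.3,0.3],
)

```text
time_s: 22.48
eef_pos: [0.6272, -0.0173, 0.1863]
tcp_rot: [0.998, -0.066, 0.0, 0.0]
wrist_force: [0.4, -0.4, 0.4]
width: 0.0254
grip_force: 0.0
```

```bash
python3 -c "
from meas import *
tilt(meas())"
```

```text
t 22.4833 pos [ 0.6272 -0.0173  0.1863] L [-0.0199  0.0753  0.1863] a -0.1321 F [ 0.44 -0.4   0.36] w 0.0254 g 0.0
tab px [347.3 228.4] [4, 13, 43] L [-0.      0.0828  0.221 ]
band 22 (np.float64(324.95454545454544), np.float64(238.63636363636363)) L [-0.      0.0163  0.1885]
hook_lip 0.6 [0.003  0.0795 0.1234]
grip 0.69 [0.0028 0.0798 0.1234]
green 18 mean [-0.      0.0826  0.1058] y 0.078 0.107 z 0.084 0.122
   dir [0.022 1.   ]
    z0.075 n4 y 0.079..0.083 med 0.081
    z0.090 n3 y 0.079..0.082 med 0.082
    z0.105 n8 y 0.079..0.107 med 0.082
    z0.120 n3 y 0.078..0.085 med 0.082
copper 53 mean [-0.      0.0695  0.1659] y 0.002 0.09 z 0.136 0.198
    z0.135 n9 y 0.078..0.084 med 0.081
    z0.150 n14 y 0.075..0.090 med 0.082
    z0.165 n21 y 0.007..0.090 med 0.080
    z0.180 n8 y 0.002..0.077 med 0.016
    z0.195 n1 y 0.028..0.028 med 0.028
yel 43 mean [-0.      0.0828  0.2208] y 0.078 0.088 z 0.19 0.246
   dir [ 0.019 -1.   ]
    z0.180 n3 y 0.083..0.086 med 0.083
    z0.195 n10 y 0.079..0.086 med 0.082
    z0.210 n11 y 0.079..0.088 med 0.082
    z0.225 n13 y 0.079..0.088 med 0.085
    z0.240 n6 y 0.078..0.084 med 0.081
```

It slides upright. Continuing.

Call:
send_rows(
  linear=[
    [0,0.006,0],
    [0,0.014,0],
    [0,0.022,0],
    [0,0.03,0],
    [0,0.038,0],
    [0,0.046,0],
    [0,0.054,0],
    [0,0.062,0],
    [0,0.07,0],
    [0,0.078,0],
  ],
  yaw=[0,0,0,0,0,0,0,0,0,0],
  jaw=[0.3,0.3,0.3,0.3,0.3,0.3,0.3,0.3,0.3,0.3],
)

```text
time_s: 23.47
eef_pos: [0.622, -0.0559, 0.1863]
tcp_rot: [0.998, -0.066, -0.0, -0.0]
wrist_force: [1.0, 1.6, -0.4]
width: 0.0259
grip_force: 0.4
```

Call:
send_rows(
  linear=[
    [0,0.006,0],
    [0,0.012,0],
    [0,0.018,0],
    [0,0.024,0],
    [0,0.03,0],
    [0,0.034,0],
    [0,0.036,0],
    [0,0.036,0],
  ],
  yaw=[0,0,0,0,0,0,0,0],
  jaw=[0.3,0.3,0.3,0.3,0.3,0.3,0.3,0.3],
)

```text
time_s: 24.13
eef_pos: [0.6197, -0.0735, 0.1863]
tcp_rot: [0.998, -0.066, -0.0, 0.0]
wrist_force: [-0.4, 0.2, -0.7]
width: 0.0257
grip_force: 0.1
```

```bash
python3 -c "
from meas import *
tilt(meas())"
```

```text
t 24.1333 pos [ 0.6197 -0.0735  0.1863] L [-0.0199  0.0185  0.1863] a -0.1319 F [-0.4   0.24 -0.71] w 0.0257 g 0.1
tab px [328.  230.9] [5, 13, 44] L [-0.      0.0256  0.2224]
band 11 (np.float64(323.3636363636364), np.float64(239.0909090909091)) L [0.     0.0115 0.1874]
hook_lip 0.62 [0.0018 0.0234 0.1225]
grip 0.82 [0.0039 0.0236 0.1239]
green 14 mean [0.     0.0251 0.1018] y 0.022 0.028 z 0.082 0.12
   dir [ 0.029 -1.   ]
    z0.075 n4 y 0.024..0.028 med 0.026
    z0.090 n3 y 0.025..0.025 med 0.025
    z0.105 n7 y 0.022..0.028 med 0.025
copper 44 mean [-0.      0.0227  0.1644] y 0.004 0.031 z 0.135 0.199
    z0.135 n9 y 0.022..0.028 med 0.025
    z0.150 n12 y 0.019..0.031 med 0.025
    z0.165 n17 y 0.007..0.031 med 0.025
    z0.180 n5 y 0.004..0.022 med 0.005
    z0.195 n1 y 0.005..0.005 med 0.005
yel 45 mean [-0.      0.0257  0.2226] y 0.02 0.032 z 0.193 0.249
   dir [ 0.001 -1.   ]
    z0.180 n3 y 0.022..0.028 med 0.025
    z0.195 n9 y 0.023..0.029 med 0.026
    z0.210 n9 y 0.023..0.029 med 0.026
    z0.225 n18 y 0.020..0.032 med 0.026
    z0.240 n6 y 0.020..0.029 med 0.024
```

Call:
send_rows(
  linear=[
    [0,0.005,0],
    [0,0.01,0],
    [0,0.014,0],
    [0,0.017,0],
    [0,0.018,0],
    [0,0.018,0],
    [0,0.018,0],
  ],
  yaw=[0,0,0,0,0,0,0],
  jaw=[0.3,0.3,0.3,0.3,0.3,0.3,0.3],
)

```text
time_s: 24.87
eef_pos: [0.6185, -0.0823, 0.1863]
tcp_rot: [0.998, -0.066, 0.0, 0.0]
wrist_force: [-0.1, -0.3, -0.2]
width: 0.0255
grip_force: 0.0
```

Call:
send_rows(
  linear=[
    [0,-0.006,0],
    [0,-0.012,0],
    [0,-0.012,0],
    [0,-0.012,0],
  ],
  yaw=[0,0,0,0],
  jaw=[0.3,0.35,0.4,0.4],
)

```text
time_s: 25.2
eef_pos: [0.6194, -0.0759, 0.1863]
tcp_rot: [0.998, -0.066, 0.0, 0.0]
wrist_force: [-0.3, -0.4, 0.3]
width: 0.0344
grip_force: 0.0
```

Run:
```python
from meas import *
s=meas(); tilt(s); save(s,"fin.png",(280,200,380,290),7)
t=capture("top"); h=cv2.cvtColor(t["img"],cv2.COLOR_RGB2HSV).astype(int)
```

```text
t 25.2 pos [ 0.6194 -0.0759  0.1863] L [-0.0199  0.0161  0.1863] a -0.1313 F [-0.29 -0.39  0.31] w 0.0344 g 0.0
tab px [324.7 231.8] [4, 13, 38] L [0.     0.0159 0.2206]
band 7 (np.float64(325.42857142857144), np.float64(238.57142857142858)) L [-0.      0.0177  0.1885]
hook_lip 0.71 [0.0028 0.0144 0.1237]
grip 0.67 [0.0043 0.0145 0.1233]
green 14 mean [-0.      0.016   0.1004] y 0.012 0.018 z 0.08 0.117
   dir [0.02 1.  ]
    z0.075 n4 y 0.015..0.018 med 0.016
    z0.090 n3 y 0.015..0.015 med 0.015
    z0.105 n7 y 0.012..0.018 med 0.015
copper 51 mean [-0.      0.018   0.1659] y 0.002 0.094 z 0.128 0.198
    z0.120 n1 y 0.094..0.094 med 0.094
    z0.135 n9 y 0.013..0.019 med 0.016
    z0.150 n13 y 0.010..0.022 med 0.016
    z0.165 n18 y 0.007..0.028 med 0.016
    z0.180 n9 y 0.002..0.031 med 0.005
    z0.195 n1 y 0.028..0.028 med 0.028
yel 38 mean [-0.      0.0159  0.2204] y 0.011 0.02 z 0.191 0.247
   dir [ 0.029 -1.   ]
    z0.180 n2 y 0.013..0.016 med 0.015
    z0.195 n9 y 0.014..0.020 med 0.017
    z0.210 n11 y 0.014..0.020 med 0.017
    z0.225 n12 y 0.011..0.020 med 0.016
    z0.240 n4 y 0.011..0.017 med 0.014
```

View pics/fin.png

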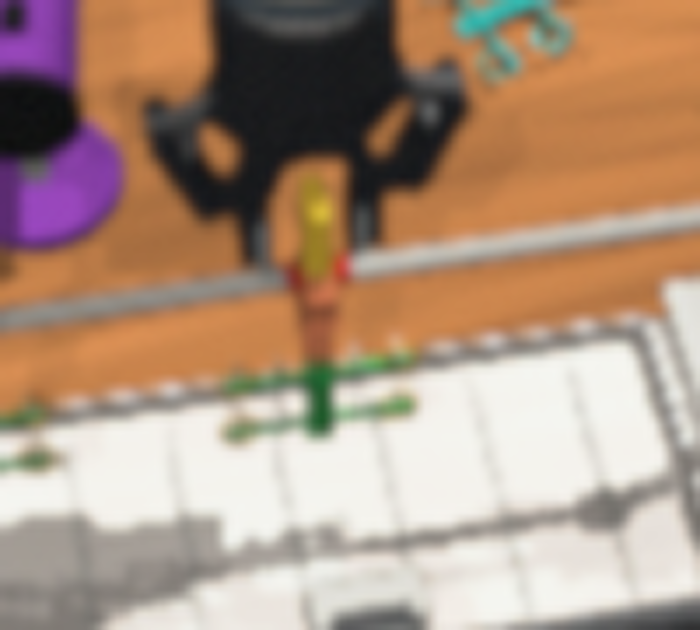

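The hook sits centred on the band, with red showing on both sides ((297,276) and (347,268)). The jaws are clear, so I'm retreating towards the robot.

Call:
send_rows(
  linear=[
    [-0.02,0,0],
    [-0.05,0,0],
    [-0.09,0,0],
    [-0.14,0,0],
    [-0.18,0,-0.04],
    [-0.18,0,-0.1],
    [-0.18,0,-0.16],
    [-0.18,0,-0.2],
    [-0.18,0,-0.2],
    [-0.18,0,-0.2],
  ],
  yaw=[0,0,0,0,0,0,0,0,0,0],
  jaw=[0.4,0.4,0.4,0.4,0.4,0.4,0.4,0.4,0.4,0.4],
)

```text
time_s: 26.23
eef_pos: [0.53, -0.0645, 0.2873]
tcp_rot: [0.998, -0.066, 0.001, 0.0]
wrist_force: [-0.2, 0.3, -0.7]
width: 0.0339
grip_force: 0.0
```

Call:
send_rows(
  linear=[
    [0,0,0],
    [0,0,0],
    [0,0,0],
    [0,0,0],
    [0,0,0],
    [0,0,0],
    [0,0,0],
    [0,0,0],
    [0,0,0],
    [0,0,0],
  ],
  yaw=[0,0,0,0,0,0,0,0,0,0],
  jaw=[0.4,0.4,0.4,0.4,0.4,0.4,0.4,0.4,0.4,0.4],
)

```text
time_s: 27.07
eef_pos: [0.5301, -0.0644, 0.2863]
tcp_rot: [0.998, -0.066, 0.0, -0.0]
wrist_force: [-0.2, 0.2, 0.2]
width: 0.0341
grip_force: 0.0
```

Run:
```python
from meas import *
s=meas(); tilt(s); t=capture("top"); r=masks_of(t,"tray")
r=r[0]["region"]
print("tray front",[inL(atz(t,x,np.nonzero(r[:,x])[0].max()+.5,.018))[0].round(3) for x in range(283,395,10) if r[:,x].any()])
for c in(s,t):print([(n,inL(w(c,d["xyz"])).round(3).tolist()) for n in("tray","other_rack") for d in spot_in(c,n)[:2]])
```

```text
t 27.0667 pos [ 0.5301 -0.0644  0.2863] L [-0.1099  0.0158  0.2863] a -0.1317 F [-0.19  0.15  0.24] w 0.0341 g 0.0
tab px [324.7 230.6] [5, 14, 46] L [0.     0.0161 0.2261]
band 7 (np.float64(325.42857142857144), np.float64(238.57142857142858)) L [-0.      0.0177  0.1885]
hook_lip 0.85 [0.0061 0.0144 0.1237]
grip 0.81 [0.0011 0.0145 0.1253]
green 14 mean [-0.      0.016   0.1004] y 0.012 0.018 z 0.08 0.117
   dir [0.02 1.  ]
    z0.075 n4 y 0.015..0.018 med 0.016
    z0.090 n3 y 0.015..0.015 med 0.015
    z0.105 n7 y 0.012..0.018 med 0.015
copper 54 mean [-0.      0.0162  0.1661] y 0.002 0.031 z 0.132 0.199
    z0.120 n1 y 0.016..0.016 med 0.016
    z0.135 n11 y 0.010..0.019 med 0.016
    z0.150 n13 y 0.010..0.022 med 0.016
    z0.165 n18 y 0.007..0.028 med 0.016
    z0.180 n8 y 0.002..0.031 med 0.013
    z0.195 n3 y 0.005..0.031 med 0.028
yel 46 mean [-0.      0.0161  0.226 ] y 0.011 0.023 z 0.191 0.252
   dir [ 0.023 -1.   ]
    z0.180 n1 y 0.016..0.016 med 0.016
    z0.195 n8 y 0.014..0.020 med 0.017
    z0.210 n11 y 0.014..0.020 med 0.017
    z0.225 n15 y 0.011..0.023 med 0.017
    z0.240 n11 y 0.011..0.020 med 0.014
tray front [np.float64(-0.077), np.float64(-0.081), np.float64(-0.081), np.float64(-0.081), np.float64(-0.081), np.float64(-0.084), np.float64(-0.08), np.float64(-0.084), np.float64(-0.084), np.float64(-0.08)]
[('tray', [-0.002, -0.008, 0.006]), ('other_rack', [0.001, -0.146, 0.126])]
[('tray', [-0.019, 0.031, 0.001]), ('other_rack', [-0.011, -0.15, 0.122]), ('other_rack', [0.166, 0.014, 0.123])]
```

```bash
python3 -c "
from station import *
print(sign_off())"
```

```text
the job is handed in; nothing more can be done
None
```

I handed the job in at about 27 s of the 72 s allowed; `sign_off()` gave no verdict. By my last measurements the tray is home against the stop bar, and the yellow-tab rack hangs upright and still, centred on the red band to within about 2 mm. It leaned about 23° for a moment during the first push, then swung back upright.

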